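# Flip the pod bins' stock tags

## Robot

A 6-joint arm with a two-finger parallel gripper is mounted at the origin on a cart in front of the work surface, level with it; the furniture and walls round the work are solid. World frame = base frame: x ahead of the robot, y to its left, z up, the work surface at z = 0. Lengths are in m, angles in rad, forces in N, time in s.
With the tool pointing down it reaches from about 0.325 to 1 m from the base axis. Payload 5.1 kg.
Tool frame: the origin (TCP) lies midway between the tips of the shut fingers; the grasp point (between the pads) lies 19 mm behind it (robot.grasp_offset is the distance from the TCP to the grasp point, in m); z points along the fingers, y is the line along which they close (so a half turn about z gives the same grasp; the last joint's range is limited). The gripper opens to 85 mm and grips with 20 to 120 N. Pads are 22 mm wide; open, the fingers measure 114 mm over their backs; the gripper's body (76 mm by 85 mm) begins 54 mm behind the grasp point. The pads swing forward as they close: fully open they stand 13 mm farther back than shut.
Start: joints at [-1.244, 0.124, 1.65, -0, 1.367, -0.083], TCP at [0.259, -0.596, 0.231] pointing down, gripper open.
Joint ranges: [-2.61, 2.61], [-1.02, 2.33], [0.03, 2.71], [-1.35, 4.49], [0.32, 2.68], [-2.91, 2.91]. Speed limits (rad/s): [2.57, 2.57, 3.14, 3.14, 3.14, 3.14].

## Interface

Orientations are given as a rotation vector (axis times angle).
In Python, from cell import robot, hand, solver, telemetry, optics, job gives the robot as it stands. The module is installed in compiled form; this text tells all that it offers. Calls block until the motion is done:
- robot.reach(position, orientation): joint-space move of the TCP to a pose.
- robot.line_to(position, max_speed=0.15, attitude=None, until_force=None): straight line of the TCP; attitude=None keeps the orientation; max_speed is the mean speed in m/s. With until_force (N) it stops when the force on the tool has changed by that much, and returns True; else False.
- robot.goto_joints(angles): joint-space move.
- hand.command_gripper(opening, strength=None): finger opening in m; strength is the grip in N (None keeps the last); returns when the fingers have stopped.
- robot.pause(seconds).
- solver.inverse_kinematics(position, orientation): joint angles nearest the present ones, or None.
- telemetry.get_obs(): the state.
- optics.capture(name): name is "scene" or "top" or "wrist"; returns the picture (480x640x3 uint8, red, green, blue); there is no depth.
- optics.get_calibration(name): a dict with "fx", "fy", "cx", "cy" (pixels), "extrinsics" (4x4, takes a point from camera to world coordinates). Camera axes: x right, y down, z forward; pixel columns grow to the right and rows downward; lengths in m; the calibration is good to about 2 mm. A picture is of the moment at which its call begins: read the wrist's pose just before it. get_calibration takes no time and is no camera call; for the wrist camera it gives the pose at the moment of the call.
A pose or a line that the arm cannot do raises robot.PlanningError and nothing moves.
- job.close_job(): hands the job in; it is judged then, once.
The state is a dict: "time_s": time; "q": joint angles; "qd": joint speeds; "joint_efforts": joint torques, N m; "tcp_pos": TCP position; "tool_rot": TCP orientation; "contact_force": force on the tool from outside, world axes, zero at the start; "wrist_torque": the same for the moment, N m; "grip_width": finger opening in m; "finger_force": force on a finger pad.
Only numpy, scipy, OpenCV 4.12 (cv2) and the standard library are available. Lean on these libraries where they do the work, as an engineer would, in place of code of your own. Each camera call takes 0.05 s, during which the arm holds its last target. There are 200 camera calls.

## Task

Set the stock tags on the coffee pod board to match the bins behind them: with a fingertip, and without gripping it, push over each tag that is wrong, so that the bins heaped full of pods show the round disc and the others show the straight bar. A tag shows the face that looks up as it leans on its stop, and each one must end fully over on its stop. Push gently, for the hinges are light, and leave the loose pod, the tin, the small bowl and the tongs where they are.

Things in the scene. Friction and masses are not known exactly. Their poses are not given: they have to be found in the camera images.
- board: dark wooden board, 404 mm wide, 292 mm deep, 12 mm thick, fixed on a pale wooden hob cover whose top is at z = 26 mm. Origin: on its underside, below the middle of the row of tag hinges. Its x axis points from the tags to the bins (away from the robot), y along the row, z up. Four bays stand on it side by side 96 mm apart, in any order; each is a flip tag with its pod bin straight behind it.
- bin_1: bay 1, fixed on the board: a white open bin, heaped FULL of coffee pods, above its rim; with the tag cradle in front of it. Origin: on the board's top, straight below this bay's tag hinge; x points to the bin, y along the hinge, z up. The bin is 84 mm deep, 88 mm wide, 60 mm high (pods up to 100 mm), its front wall 115 mm behind the hinge. The steel cradle is 68 mm wide and rises to 33 mm above the board.
- bin_2: bay 2, fixed on the board: a white open bin, EMPTY; with the tag cradle in front of it. Origin: on the board's top, straight below this bay's tag hinge; x points to the bin, y along the hinge, z up. The bin is 84 mm deep, 88 mm wide, 60 mm high (pods up to 100 mm), its front wall 115 mm behind the hinge. The steel cradle is 68 mm wide and rises to 33 mm above the board.
- bin_3: bay 3, fixed on the board: a white open bin, heaped FULL of coffee pods, above its rim; with the tag cradle in front of it. Origin: on the board's top, straight below this bay's tag hinge; x points to the bin, y along the hinge, z up. The bin is 84 mm deep, 88 mm wide, 60 mm high (pods up to 100 mm), its front wall 115 mm behind the hinge. The steel cradle is 68 mm wide and rises to 33 mm above the board.
- bin_4: bay 4, fixed on the board: a white open bin, ALL BUT EMPTY: only two pods left on its floor; with the tag cradle in front of it. Origin: on the board's top, straight below this bay's tag hinge; x points to the bin, y along the hinge, z up. The bin is 84 mm deep, 88 mm wide, 60 mm high (pods up to 100 mm), its front wall 115 mm behind the hinge. The steel cradle is 68 mm wide and rises to 33 mm above the board.
- tag_1 (a joint): angle (rad) of the flip tag of this bay about its horizontal hinge: +0.95 = leaning back on its stop, top toward the bin, upper face shows the disc (stocked); -0.95 = leaning forward on its stop, top toward the robot, upper face shows the bar (reorder); 0 = upright. It turns freely, weighs 25 g and falls by its own weight to either stop from just past upright.
- tag_1_hinge (a point): middle of this tag's hinge line, 22 mm above the board's top; fixed to the bay, axes as the bay's.
- tag_1_edge (a point): middle of this tag's free edge, 60 mm from the hinge (the tag is a slick white plate 56 mm wide, 4 mm thick, with a 6 mm bead along this edge; a round black disc, 34 mm, on one face, a straight black bar, 44 x 11 mm, on the other). Leaning on a stop, it is 49 mm in front of or behind the hinge and 35 mm higher.
- tag_2 (a joint): angle (rad) of the flip tag of this bay about its horizontal hinge: +0.95 = leaning back on its stop, top toward the bin, upper face shows the disc (stocked); -0.95 = leaning forward on its stop, top toward the robot, upper face shows the bar (reorder); 0 = upright. It turns freely, weighs 25 g and falls by its own weight to either stop from just past upright.
- tag_2_hinge (a point): middle of this tag's hinge line, 22 mm above the board's top; fixed to the bay, axes as the bay's.
- tag_2_edge (a point): middle of this tag's free edge, 60 mm from the hinge (the tag is a slick white plate 56 mm wide, 4 mm thick, with a 6 mm bead along this edge; a round black disc, 34 mm, on one face, a straight black bar, 44 x 11 mm, on the other). Leaning on a stop, it is 49 mm in front of or behind the hinge and 35 mm higher.
- tag_3 (a joint): angle (rad) of the flip tag of this bay about its horizontal hinge: +0.95 = leaning back on its stop, top toward the bin, upper face shows the disc (stocked); -0.95 = leaning forward on its stop, top toward the robot, upper face shows the bar (reorder); 0 = upright. It turns freely, weighs 25 g and falls by its own weight to either stop from just past upright.
- tag_3_hinge (a point): middle of this tag's hinge line, 22 mm above the board's top; fixed to the bay, axes as the bay's.
- tag_3_edge (a point): middle of this tag's free edge, 60 mm from the hinge (the tag is a slick white plate 56 mm wide, 4 mm thick, with a 6 mm bead along this edge; a round black disc, 34 mm, on one face, a straight black bar, 44 x 11 mm, on the other). Leaning on a stop, it is 49 mm in front of or behind the hinge and 35 mm higher.
- tag_4 (a joint): angle (rad) of the flip tag of this bay about its horizontal hinge: +0.95 = leaning back on its stop, top toward the bin, upper face shows the disc (stocked); -0.95 = leaning forward on its stop, top toward the robot, upper face shows the bar (reorder); 0 = upright. It turns freely, weighs 25 g and falls by its own weight to either stop from just past upright.
- tag_4_hinge (a point): middle of this tag's hinge line, 22 mm above the board's top; fixed to the bay, axes as the bay's.
- tag_4_edge (a point): middle of this tag's free edge, 60 mm from the hinge (the tag is a slick white plate 56 mm wide, 4 mm thick, with a 6 mm bead along this edge; a round black disc, 34 mm, on one face, a straight black bar, 44 x 11 mm, on the other). Leaning on a stop, it is 49 mm in front of or behind the hinge and 35 mm higher.
- spare_pod: loose copper-coloured coffee pod, rim down, 37 mm across, 29 mm high, beside the board on the hob cover; origin: centre of its underside. To be left alone.
- tin: loose small round green tin, 66 mm across, 45 mm high, beside the board; origin: centre of its underside. To be left alone.
- shell_bowl: loose small pale bowl, 77 mm across, 28 mm high, beside the board; origin: centre of its underside. To be left alone.
- tongs: loose bamboo tongs, 157 mm long, 13 mm high, lying in front of the board; origin: centre of its underside. To be left alone.

How it is judged:
At the end, for the whole second after the job is handed in: Both tags in front of the full bins lean back on their stops (joint above 0.85 of 0.95 rad, disc up), both tags in front of the empty and all but empty bins lean forward on theirs (below -0.85 rad, bar up), and all four are at rest (value of joint each of tag_1, tag_3 above 0.85 rad and value of joint each of tag_2, tag_4 below -0.85 rad and velocity of joint tag_1 between -0.1 and 0.1 rad/s and velocity of joint tag_2 between -0.1 and 0.1 rad/s and velocity of joint tag_3 between -0.1 and 0.1 rad/s and velocity of joint tag_4 between -0.1 and 0.1 rad/s); the robot touches nothing.
It fails at once if the loose pod, the tin, the bowl or the tongs is moved more than 15 mm or lifted (distance of any of spare_pod, tin, shell_bowl, tongs from where it was at the start of the episode above 0.015 m).
It fails at once if a tag, its cradle or its bin is pressed with more than 15 N (contact force between any of the fingers, the arm and bin_1 above 15 N or contact force between any of the fingers, the arm and bin_2 above 15 N or contact force between any of the fingers, the arm and bin_3 above 15 N or contact force between any of the fingers, the arm and bin_4 above 15 N).
It fails at once if a tag is gripped between the fingers (pressed on both its faces at once) (((contact force between the fingers and tag_1_c0 above 0.5 N or contact force between the fingers and tag_1_c1 above 0.5 N) and (contact force between the fingers and tag_1_c2 above 0.5 N or contact force between the fingers and tag_1_c3 above 0.5 N)) or ((contact force between the fingers and tag_2_c0 above 0.5 N or contact force between the fingers and tag_2_c1 above 0.5 N) and (contact force between the fingers and tag_2_c2 above 0.5 N or contact force between the fingers and tag_2_c3 above 0.5 N)) or ((contact force between the fingers and tag_3_c0 above 0.5 N or contact force between the fingers and tag_3_c1 above 0.5 N) and (contact force between the fingers and tag_3_c2 above 0.5 N or contact force between the fingers and tag_3_c3 above 0.5 N)) or ((contact force between the fingers and tag_4_c0 above 0.5 N or contact force between the fingers and tag_4_c1 above 0.5 N) and (contact force between the fingers and tag_4_c2 above 0.5 N or contact force between the fingers and tag_4_c3 above 0.5 N))).
It also fails if it takes over 58 s, if anything falls off the work surface, if the arm or the gripper's body presses on something with over 40 N, if the wrist force passes 120 N, or if a joint passes its speed limit or range.

## Working session

There is one attempt and no reset: what is moved stays moved. The work goes in short steps, each a Python script; the robot and the scene stay as the last script left them, time stands still between calls to the robot, and variables do not carry over. Pictures are saved under pics/ and viewed, at most 10 in all, crops included, and the job is handed in when it is done.

```bash
mkdir -p pics; python3 - <<'E'
from cell import *
import cv2,numpy as np
for n in("scene","top"):
    im=optics.capture(n); cv2.imwrite(f"pics/{n}0.png",im[:,:,::-1])
    c=optics.get_calibration(n); print(n,c["fx"],c["cx"],c["cy"],np.round(c["extrinsics"],3).tolist())
print(telemetry.get_obs())
E
```

```text
scene 613.4468856711817 323.6131484685197 234.74560076610888 [[-0.796, -0.358, 0.488, -0.094], [-0.605, 0.475, -0.638, 0.697], [-0.003, -0.804, -0.595, 0.879], [0.0, 0.0, 0.0, 1.0]]
top 440.58980495846583 319.81052788678767 240.4172124341255 [[0.027, -0.988, 0.153, 0.38], [-1.0, -0.028, -0.001, -0.111], [0.006, -0.152, -0.988, 0.97], [0.0, 0.0, 0.0, 1.0]]
{'time_s': 0.1, 'q': array([-1.24360904e+00,  1.24429760e-01,  1.65156602e+00,  1.57173893e-05,
        1.36752569e+00, -8.26192836e-02]), 'qd': array([-1.59917072e-03, -2.26486254e-03, -3.31226589e-03, -1.39847536e-03,
       -9.33879973e-05, -1.31253137e-03]), 'joint_efforts': array([-3.84647119e-04, -4.24931109e+01, -3.66653574e+01, -1.53587516e-04,
        3.93964510e-03,  4.10889797e-06]), 'tcp_pos': array([ 0.25876248, -0.59565133,  0.23016562]), 'tool_rot': array([-3.07399743e+00, -6.38832799e-01,  3.45365085e-04]), 'contact_force': array([ 0.17353465, -0.5525395 , -0.32862409]), 'wrist_torque': array([ 0.06120393,  0.00544419, -0.0188152 ]), 'finger_force': 0.0, 'grip_width': 0.08567061923500217}
```

View pics/top0.png

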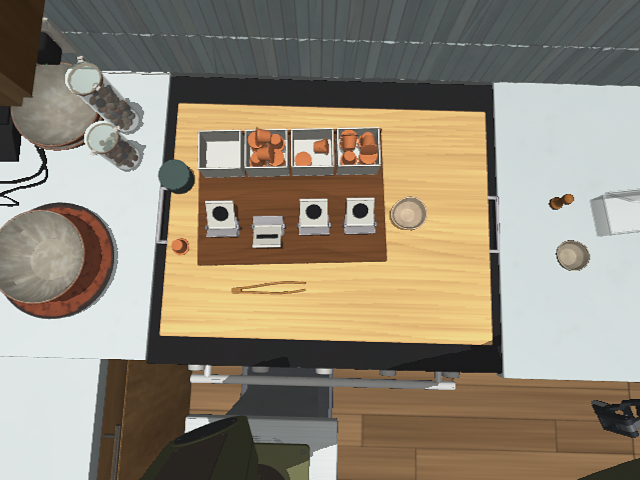

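View pics/scene0.png

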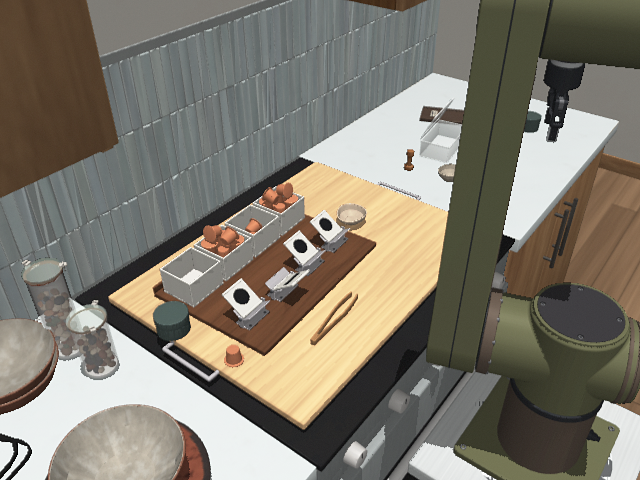

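The top view shows, from left to right:
- **Bay at u≈221:** empty bin, showing the disc (wrong).
- **Bay at u≈267:** full bin, showing the bar (wrong).
- **Bay at u≈313:** two pods, showing the disc (wrong).
- **Bay at u≈360:** full bin, showing the disc (right).

The scene view agrees. Next I'll locate the marks.

```bash
cat > loc.py <<'E'
from cell import *
import cv2,numpy as np
def ray(n,uv,z):
    c=optics.get_calibration(n);T=np.array(c["extrinsics"])
    d=T[:3,:3]@[(uv[0]-c["cx"])/c["fx"],(uv[1]-c["cy"])/c["fy"],1]
    return T[:3,3]+d*(z-T[2,3])/d[2]
def marks(n,im,boxes):
    out=[]
    for u0,v0,u1,v1 in boxes:
        g=(im[v0:v1,u0:u1].max(2)<70).astype(np.uint8)
        k,l,s,ce=cv2.connectedComponentsWithStats(g)
        i=1+np.argmax(s[1:,4]); out.append((ce[i]+[u0,v0],s[i,4]))
    return out
E
python3 - <<'E'
from loc import *
im=optics.capture("top")
ms=marks("top",im,[(210,204,233,226),(256,228,279,244),(302,202,325,222),(348,202,371,224)])
P=np.array([ray("top",m,.060+.019) for m,_ in ms]);print([(m.round(1),a) for m,a in ms]);print(P.round(4))
for uv in[(198,265),(386,261)]:print(ray("top",uv,.038).round(4))
d=P[3]-P[0];ax=-d[:2]/np.linalg.norm(d[:2]);print("row dir",ax,np.arctan2(-ax[0],ax[1]),np.linalg.norm(d))
# scene-view mark triangulation
im=optics.capture("scene")
ms=marks("scene",im,[(232,286,251,307),(268,278,295,298),(292,236,310,256),(317,216,334,234)])
print([(m.round(1),a) for m,a in ms]);print(np.array([ray("scene",m,.079) for m,_ in ms]).round(4))
from scipy.spatial.transform import Rotation as R
for yaw in(0,np.pi):
  print(solver.inverse_kinematics([.5,-.05,.25],(R.from_euler('z',yaw)*R.from_euler('x',np.pi)).as_rotvec()))
E
```

```text
[(array([220.1, 213.2]), np.int32(169)), (array([267.4, 235.9]), np.int32(67)), (array([313.4, 211.4]), np.int32(167)), (array([359.9, 210.3]), np.int32(171))]
[[ 0.5688  0.0951  0.079 ]
 [ 0.5243 -0.0047  0.079 ]
 [ 0.5783 -0.0972  0.079 ]
 [ 0.5832 -0.1934  0.079 ]]
[0.4643 0.1443 0.038 ]
[ 0.4839 -0.2542  0.038 ]
row dir [-0.04987274  0.99875558] 0.04989343550370086 0.28886316208718676
[(array([241.1, 296.1]), np.int32(178)), (array([291. , 294.4]), np.int32(48)), (array([300.1, 245.8]), np.int32(131)), (array([325.5, 224.2]), np.int32(111))]
[[ 0.5695  0.0928  0.079 ]
 [ 0.4956  0.0309  0.079 ]
 [ 0.5788 -0.0997  0.079 ]
 [ 0.5836 -0.1961  0.079 ]]
[-2.06539961e-01 -2.20571673e-01  1.95070485e+00 -4.44089210e-16
  1.41145948e+00  1.36425637e+00]
[-0.20653996 -0.22057167  1.95070485  0.          1.41145948 -1.77733629]
```

```bash
cat > flip.py <<'E'
from loc import *
from scipy.spatial.transform import Rotation as R
yaw=.05; ex=np.array([np.cos(yaw),np.sin(yaw)])
H0=np.array([.5688,.0951])-.0255*ex; row=np.array([.0144,-.2885])/3
ori=(R.from_euler('z',yaw)*R.from_euler('x',np.pi)).as_rotvec()
def flip(bay,side):      # side=+1: finger comes from behind, pushes toward robot
    h=H0+bay*row
    p=lambda x,z:[*(h+x*side*ex),z]
    robot.reach(p(.085,.22),ori)
    assert not robot.line_to(p(.085,.084),.12,until_force=6),"hit on descent"
    hit=robot.line_to(p(-.008,.084),.05,until_force=6)
    o=telemetry.get_obs();print(bay,"stopped" if hit else "ok",o["contact_force"].round(2),o["tcp_pos"].round(4),round(o["time_s"],1))
    robot.line_to(p(-.002,.084),.05); robot.line_to(p(-.002,.22),.12)
E
python3 - <<'E'
from flip import *
hand.command_gripper(0)
flip(2,1)
cv2.imwrite("pics/top1.png",optics.capture("top")[80:300,150:450,::-1])
E
```

```text
2 ok [ 0.48 -0.03  0.46] [ 0.5451 -0.0989  0.084 ] 6.5
```

View pics/top1.png

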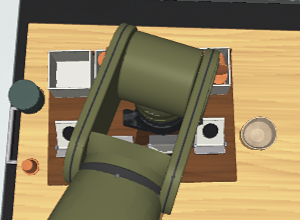

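The arm hides tag C in this crop, but the push ran free with no high force. I'll push the other two, clear the arm and look.

```bash
python3 - <<'E'
from flip import *
flip(1,-1); flip(0,1)
robot.goto_joints([-1.244,.124,1.65,0,1.367,-.083])
a=optics.capture("top")[100:290,150:450];b=optics.capture("scene")[170:360,110:410]
cv2.imwrite("pics/end.png",cv2.resize(np.vstack([a,b])[:,:,::-1],None,fx=1.5,fy=1.5))
print(telemetry.get_obs()["time_s"])
E
```

```text
1 ok [ 0.13  0.86 -0.07] [ 0.5559 -0.0019  0.084 ] 12.0
0 ok [ 0.67  0.15 -0.11] [0.5355 0.0934 0.084 ] 17.4
21.675
```

View pics/end.png

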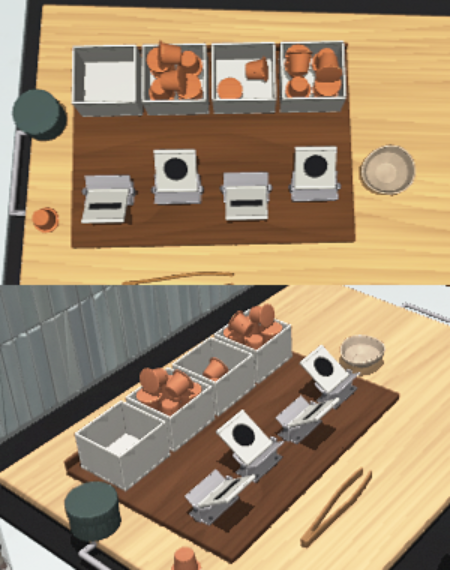

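Left to right, the tags now show bar (105,205), disc (175,168), bar (245,205) and disc (315,165). All four lean fully on their stops and match their bins, and the loose objects haven't moved.

```bash
python3 -c "
from cell import *
print(job.close_job())"
```

```text
the job is handed in; nothing more can be done
None
```

I pushed over the three wrong tags and handed the job in at about 22 s; the final pictures show all four tags on their stops matching their bins, with the loose items undisturbed, but the hand-in returned no verdict.

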